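# Pack polished base discs with a lifter and shut the case

### The arm

A 6-joint arm with a two-finger parallel gripper is mounted at the origin on a cart in front of the work surface, level with it; the furniture and walls round the work are solid. World frame = base frame: x ahead of the robot, y to its left, z up, the work surface at z = 0. Lengths are in mm, angles in rad, forces in N, time in s.
With the tool pointing down it reaches from about 275 to 825 mm from the base axis. Payload 4.9 kg.
Tool frame: the origin (TCP) lies between the finger pads; the fingertips stand 17 mm ahead of it and the grasp point (between the pads) lies 2 mm behind it; z points along the fingers, y is the line along which they close (so a half turn about z gives the same grasp; the last joint's range is limited). The gripper opens to 85 mm and grips with 20 to 120 N. Pads are 22 mm wide; open, the fingers measure 114 mm over their backs; the gripper's body (76 mm by 85 mm) begins 54 mm behind the grasp point. The pads swing forward as they close: fully open they stand 13 mm farther back than shut.
Start: joints at [1.003, 0.326, -0.193, 1.052, 0, 1.437], TCP at [231.174, 499.076, 248.281] pointing down, gripper open.
Joint ranges: [-2.65, 2.65], [-0.97, 1.79], [-1.3, 1.35], [-1.93, 2.1], [-1.47, 1.37], [-3.14, 3.14]. Speed limits (rad/s): [2.57, 2.57, 3.14, 3.14, 3.14, 3.14].

### API

Orientations are given as [roll, pitch, yaw] about the fixed x, y, z axes, in that order (R = Rz(yaw) Ry(pitch) Rx(roll)).
In Python, from bench import move_ptp, movel, move_j, grip, dwell, solve_ik, capture, camera_model, IKError, sign_off, spot_in, regions_of, place_of, read_t, read_qpos, read_joint_velocities, read_effort, read_tcp_pos, read_orientation, read_contact_force, read_wrist_torque, read_opening, read_gripper_force gives the robot as it stands. Calls block until the motion is done:
- move_ptp(position, orientation): joint-space move of the TCP to a pose.
- movel(position, rot=None, max_speed=150, threshold=None): straight line of the TCP; rot=None keeps the orientation; max_speed is the mean speed in mm/s. With threshold (N) it stops when the force on the tool has changed by that much, and returns True; else False.
- move_j(angles): joint-space move.
- grip(opening, effort=None): opening from 0.0 (shut) to 1.0 (fully open); effort is the grip in N (None keeps the last); returns when the fingers have stopped.
- dwell(seconds).
- solve_ik(position, orientation): joint angles nearest the present ones, or None.
- capture(name): name is "scene" or "top" or "wrist"; returns (picture, depth): 400x640x3 uint8, blue, green, red; 400x640 float32, mm along the optical axis (not along the pixel's ray), 0 where there is no reading.
- camera_model(name): a dict with "K" (3x3 intrinsics, pixels), "k1" (the pictures are not rectified: a ray, as slopes to the right and down, at radius r is drawn at 1 + k1 r^2 times it, then the intrinsics apply), "position" and "rotation" of the camera in the world. Camera axes: x right, y up, looking along -z (the intrinsics and any distortion apply to the point x, -y, -z); pixel columns grow to the right and rows downward; lengths in mm; the calibration is good to about 2 mm. A picture is of the moment at which its call begins: read the wrist's pose just before it. camera_model takes no time and is no camera call; for the wrist camera it gives the pose at the moment of the call.
A pose or a line that the arm cannot do raises IKError and nothing moves.
- sign_off(): hands the job in; it is judged then, once.
Trained networks look in the newest picture that a camera, given by its name, has taken for a name from the list of things; names that differ only in an ending like _2 or _b are one class to them, and where a whole thing is asked for, a point or a joint stands for the part that bears it (a point fixed in the world has none). Each returns a list of dicts, best first, with "score" (0 to 1); they miss things now and then, are a little off and sometimes report something else, mostly with a low value. They report only what shows in the picture. A call takes as long as a camera call.
- spot_in(camera, name): "point" ([x, y, z] in mm, in the coordinates of the camera as it stood for that picture, good to about 4 mm: the middle of the surface that is visible of it).
- regions_of(camera, name): "pixels" (400x640 bool, what is visible of it).
- place_of(camera, name): "point" ([x, y, z] in mm, in the coordinates of the camera as it stood for that picture, good to about 4 mm: a listed point, or the origin of a listed thing).
Readings, each from a call of its own:
- read_t(): time.
- read_qpos(): joint angles.
- read_joint_velocities(): joint speeds.
- read_effort(): joint torques, N m.
- read_tcp_pos(): TCP position.
- read_orientation(): TCP orientation.
- read_contact_force(): force on the tool from outside, world axes, zero at the start.
- read_wrist_torque(): the same for the moment, N m.
- read_opening(): opening from 0.0 (shut) to 1.0 (fully open).
- read_gripper_force(): force on a finger pad.
Only numpy, scipy, OpenCV 4.12 (cv2) and the standard library are available. Lean on these libraries where they do the work, as an engineer would, in place of code of your own. Each camera call takes 0.05 s, during which the arm holds its last target. There are 200 camera calls.

### The job

Pack the polished base discs that lie on the bench into the hinged plywood case: open the case fully so that its upper half stands upright, slide the lifter's blade under each disc, carry it over and lay it flat in the case, one on top of another, never touching a disc with the fingers. When all are in, stand the lifter back on its wooden board, and shut the case so that its two halves meet edge to edge, leaving the oil can and the matchbox where they are.

Things in the scene. Friction and masses are not known exactly. Their poses are not given: they have to be found in the camera images.
- disc_0: Turned aluminium disc, 96 mm across, 6 mm thick, about 100 g: too wide and flat to grip. May be absent. Origin: centre of its underside; z up. Starts flat on the bench. Its foot is 70 mm across; outside that the underside is bevelled, rising 4 mm to the rim, so a thin blade held flat on the bench and pushed forward runs under it (the disc may slide along a little).
- disc_1: Turned aluminium disc, 96 mm across, 6 mm thick, about 100 g: too wide and flat to grip. May be absent. Origin: centre of its underside; z up. Starts flat on the bench. Its foot is 70 mm across; outside that the underside is bevelled, rising 4 mm to the rim, so a thin blade held flat on the bench and pushed forward runs under it (the disc may slide along a little).
- disc_2: Turned aluminium disc, 96 mm across, 6 mm thick, about 100 g: too wide and flat to grip. May be absent. Origin: centre of its underside; z up. Starts flat on the bench. Its foot is 70 mm across; outside that the underside is bevelled, rising 4 mm to the rim, so a thin blade held flat on the bench and pushed forward runs under it (the disc may slide along a little).
- lifter: Lifter: thin steel blade with an upright wooden grip on its rear end, about 220 g; stands by itself. Origin: on the blade's underside below the middle of the grip; x along the blade to its front edge, z up the grip. Grip: 40 mm long (x), 22 mm wide (y), up to z = 80 mm; pinch it across its width. Starts on its board, blade pointing left (+y).
- lifter_mid (a point): Middle of the lifter's underside, 42 mm ahead of its origin. A disc slid right back against the grip has its centre 68 mm ahead of the origin. Scooped from the bench, a disc usually ends up farther forward, near the nose; raising the nose by about 0.3 rad off the bench lets it slide back to the grip.
- rest_board: Lifter's board: flat piece of pale wood fixed to the bench at the left, 190 x 70 x 3 mm. Origin: centre of its underside; x along its length. Mind the machine behind it: its tailstock centre juts in over the bench from the left, its tip at about x = 0.55, y = 0.25, 0.39 to 0.47 m above the bench, so pass a tall wrist round it on the robot's side.
- case: Lower half of the hinged plywood case, fixed to the bench. Its open front faces the robot (-x of its frame). Origin: centre of its underside, z up. Outside 120 x 120 mm, 28 mm high; floor 4 mm thick; back and side walls 6 mm thick (inside 54 mm from the centre), no front wall (see case_gap). Stacked discs lie 6 mm higher each.
- lid (a joint): Angle of the case's upper half: 0 shut (rims meeting edge to edge), 1.57 upright, 1.9 the stop. Stiff hinge (about 0.2 N m): it stays where it is left. Starts between 0 and 0.3.
- lid_hinge (a point): Middle of the hinge line, 64 mm behind the middle of the case and 28 mm above the bench; the hinge line runs along the case's y.
- lid_bar (a point): Middle of the brass cross bar at the upper half's free edge, 14 mm thick, 30 mm long along the case's y. 148 mm in front of the hinge and 13.5 mm above it when shut. Pinched from above by its two ends (fingers closing along the case's y) it turns between the pads as the lid swings, so the gripper can keep pointing down.
- oil_can: Green oil can, 71 x 144 x 144 mm, standing at the right. Bystander. Origin: centre of its underside.
- matchbox: Matchbox, 36 x 52 x 14 mm, at the right behind the vice. Bystander. Origin: centre of its underside.
- lifter_nose (a point): Front edge of the blade, 119 mm ahead of the lifter's origin. The blade is 50 mm wide, polished and slippery for a disc (friction about 0.16; disc on bench 0.6), 2 mm thick, thinning to about 1 mm over the last 16 mm; it reaches 34 mm behind the origin.
- case_gap (a point): Middle of the gap in the case's front, on the floor, 49 mm in front of the centre. The gap is 70 mm wide, between two corner posts (x -60 to -38 mm, |y| 35 to 60 mm, 28 mm high). Blade and grip pass through it; a disc is held back by the posts as the blade is drawn out, its centre staying within about 6 mm of the middle.

How it is judged:
By the outcome, as a careful person would: the job done as asked, in the order asked, and still so for the second after the job is handed in, with the robot touching nothing.
Of disc_0, disc_1, disc_2 only 2 to 3 are there at a start; the rules pass over those that are not, and their reading is None.
At some moment in a run one of disc_0, disc_1 may be knocked a few centimetres aside while the robot is not near it.
It also fails if it takes over 210 s, if anything falls off the work surface, if the arm or the gripper's body presses on something with over 40 N, if the wrist force passes 120 N, or if a joint passes its speed limit or range.

## Working session

There is one attempt and no reset: what is moved stays moved. The work goes in short steps, each a Python script; the robot and the scene stay as the last script left them, time stands still between calls to the robot, and variables do not carry over. Pictures are saved under pics/ and viewed, at most 16 in all, crops included, and the job is handed in when it is done.

```bash
ls; mkdir -p pics
cat > h.py <<'E'
from bench import *
import numpy as np, cv2
from scipy.spatial.transform import Rotation as Rn
def toworld(m,p): return np.array(m["rotation"])@np.array(p)+np.array(m["position"])
def find(cam,name,f=place_of,n=4):
    m=camera_model(cam)
    return [(round(r["score"],2),np.round(toworld(m,r["point"]),1)) for r in f(cam,name)[:n]]
def pix2w(cam,m,u,v,d):
    K=np.array(m["K"]); x=(u-K[0,2])/K[0,0]; y=(v-K[1,2])/K[1,1]
    s=1.0
    for _ in range(8):
        s=1+m["k1"]*(x*x+y*y)/s**2
    return toworld(m,[x/s*d,-y/s*d,-d])
E
python3 - <<'E'
from h import *
for c in ("scene","top"):
    p,d=capture(c); cv2.imwrite(f"pics/{c}0.png",p); np.save(f"pics/{c}d.npy",d)
    m=camera_model(c); print(c,m)
    for n in ("disc_0","lifter","rest_board","case","lid_bar","lid_hinge","oil_can","matchbox","lifter_nose","case_gap"):
        print(n,find(c,n))
print(read_t(),read_orientation())
E
```

```text
bench.py
pics
scene {'K': array([[365.49771758,   0.        , 315.57375728],
       [  0.        , 365.49771758, 202.68628122],
       [  0.        ,   0.        ,   1.        ]]), 'k1': -0.06657067049202017, 'position': array([  11.52505617, -505.40351906,  631.89553314]), 'rotation': array([ 0.93634979, -0.01155564, -0.7887966 ])}
disc_0 [(0.65, array([ 842.6,  325.7, 1463. ])), (0.62, array([ 941.5,  424.6, 1561.9]))]
lifter [(0.64, array([ 575. ,   58.1, 1195.4]))]
rest_board [(0.84, array([ 565.3,   48.4, 1185.7]))]
case [(0.61, array([ 927.5,  410.6, 1547.9]))]
lid_bar [(0.87, array([ 807.3,  290.4, 1427.7])), (0.68, array([ 988. ,  471.1, 1608.4])), (0.43, array([1014.1,  497.2, 1634.5]))]
lid_hinge [(0.7, array([ 987.2,  470.3, 1607.6]))]
oil_can [(0.87, array([1012. ,  495. , 1632.3]))]
matchbox [(0.36, array([ 926.1,  409.1, 1546.4]))]
lifter_nose [(0.97, array([ 523.4,    6.5, 1143.8]))]
case_gap [(0.82, array([ 871. ,  354.1, 1491.4]))]
top {'K': array([[517.04487548,   0.        , 311.91995388],
       [  0.        , 517.04487548, 201.19006828],
       [  0.        ,   0
[... 246 characters left out ...]
2909.8, 2564.1, 4151.1]))]
lifter [(0.92, array([2847.7, 2502. , 4089. ]))]
rest_board [(0.73, array([2851.1, 2505.3, 4092.3]))]
case [(0.6, array([2939.5, 2593.8, 4180.8])), (0.52, array([2824.2, 2478.5, 4065.5]))]
lid_bar [(0.83, array([2800.1, 2454.3, 4041.3]))]
lid_hinge [(0.58, array([2903.1, 2557.3, 4144.4]))]
oil_can [(0.63, array([2973.5, 2627.8, 4214.8]))]
matchbox [(0.73, array([2942.6, 2596.9, 4183.9])), (0.49, array([2962. , 2616.3, 4203.3])), (0.36, array([2836.6, 2490.9, 4077.9])), (0.33, array([2796.2, 2450.4, 4037.4]))]
lifter_nose [(0.58, array([2824.3, 2478.6, 4065.6]))]
case_gap [(0.62, array([2920.9, 2575.2, 4162.2]))]
1.1 [ 3.14154437e+00 -8.06644991e-06  2.70780713e+00]
```

```bash
sed -i 's/return np.array(m\["rotation"\])@np.array(p)/return Rn.from_euler("xyz",m["rotation"]).apply(p)/' h.py
python3 - <<'E'
from h import *
for c in ("scene","top"):
    capture(c); print(c)
    for n in ("disc_0","lifter","rest_board","case","lid_bar","lid_hinge","oil_can","matchbox","lifter_nose","case_gap"):
        print(n,find(c,n))
E
```

```text
scene
disc_0 [(0.71, array([ 642.6, -212.4,    1.5])), (0.66, array([607. ,  58.9,  -2.8]))]
lifter [(0.75, array([400.5, 252.2,   1.3]))]
rest_board [(0.75, array([406.4, 287.7,  -6.4]))]
case [(0.69, array([661.4, -75. ,  -1.5]))]
lid_bar [(0.75, array([583.6, -66.7,  74.7]))]
lid_hinge [(0.83, array([723.6, -84.7,  30.5])), (0.64, array([386.6, 367.6,   5.4]))]
oil_can [(0.9, array([ 686. , -324.3,   -2.3]))]
matchbox [(0.57, array([ 602. , -344.7,   -4.3]))]
lifter_nose [(0.88, array([387.1, 368. ,   5.1])), (0.46, array([407.1, 250.3,  -0.8]))]
case_gap [(0.75, array([611.2, -72.1,   3.4]))]
top
disc_0 [(0.86, array([607.1,  61.1,   2.1])), (0.69, array([ 644.5, -211.9,    1.1]))]
lifter [(0.55, array([405.7, 247.6,   0.5]))]
rest_board [(0.92, array([4.043e+02, 2.928e+02, 3.000e-01]))]
case [(0.97, array([660.9, -77.1,  -1.1]))]
lid_bar [(0.56, array([578.5, -67.5,  78.2]))]
lid_hinge [(0.9, array([723.3, -81.7,  30. ])), (0.37, array([659.9, -77.2,  -2. ]))]
oil_can [(0.67, array([ 6.914e+02, -3.239e+02,  6.000e-01]))]
matchbox [(0.71, array([ 605.8, -337.5,    1.1])), (0.54, array([386.7, 370.8,   3.1]))]
lifter_nose [(0.88, array([386.9, 372.5,   4.1]))]
case_gap [(0.68, array([609.7, -69.6,   5. ]))]
```

View pics/top0.png

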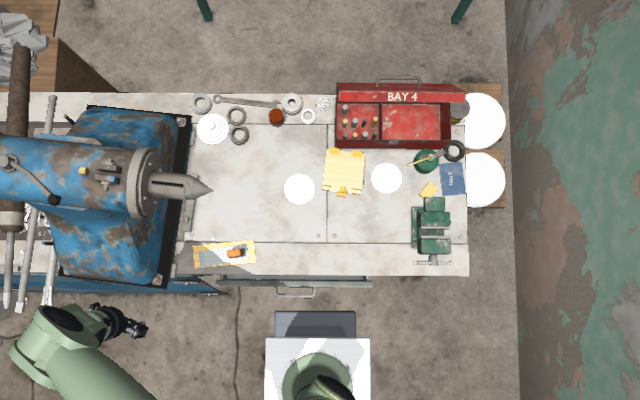

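View pics/scene0.png

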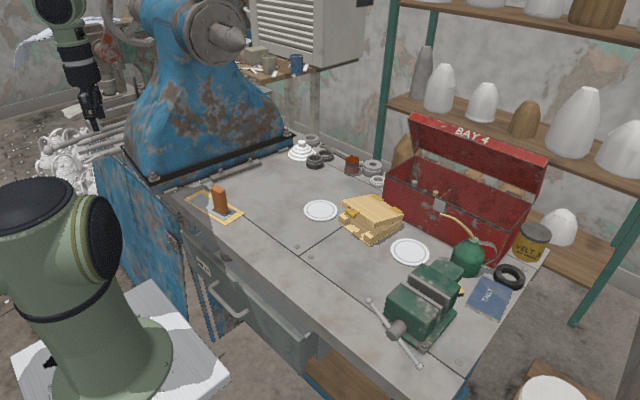

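Top view: discs at pixels (300,188) and (386,178). The case is at (344,172), with its bar at (341,194). The lifter is at (235,253) on its board, and the vice is at (432,225). Only two discs are there. I'll refine with the wrist camera above the case.

```bash
cat >> h.py <<'E'
def down(yaw): return [np.pi,0,yaw]
E
python3 - <<'E'
from h import *
move_ptp([400,80,260],down(2.708-1)); 
names=("case","case_gap","lid_hinge","lid_bar","disc_0")
for i,(p) in enumerate([[500,-70,270],[470,-40,330]]):
    # pick wrist yaw giving comfortable j6
    best=None
    for y in (-0.1,np.pi-0.1):
        q=solve_ik(p,down(y)); print(y,None if q is None else np.round(q,2))
    move_ptp(p,down(-0.1 if solve_ik(p,down(-.1)) is not None and abs(solve_ik(p,down(-.1))[5])<2 else np.pi-.1))
    m=camera_model("wrist"); pic,d=capture("wrist"); cv2.imwrite(f"pics/w{i}.png",pic)
    print(m["position"],m["rotation"])
    for n in names: print(n,find("wrist",n))
for c in ("top","scene"):
    capture(c); print(c)
    for n in names+("lifter","lifter_nose","lifter_mid","rest_board"): print(n,find(c,n))
print(read_t(),read_qpos())
E
```

```text
-0.1 [-0.29  0.23 -0.27  1.07  0.    2.96]
3.041592653589793 [-0.29  0.23 -0.27  1.07  0.   -0.19]
[418.51315957 -59.41379149 394.7423424 ] [-3.25232695e-01 -4.06093226e-04  1.47237333e+00]
case [(0.56, array([658.7, -71.2,   1.2])), (0.49, array([ 648.1, -213.2,   -1.8]))]
case_gap [(0.7, array([615.1, -68. ,   3.3]))]
lid_hinge [(0.61, array([722.3, -78.2,  28.7])), (0.49, array([611. , -71.3,   5.4])), (0.3, array([585.4, -59.1,  82.6]))]
lid_bar [(0.79, array([584.5, -60.2,  81.4]))]
disc_0 [(0.7, array([603.5,  60.9,   1.7])), (0.65, array([ 6.465e+02, -2.137e+02,  1.000e-01]))]
-0.1 [-0.24  0.14 -0.23  1.2   0.    3.  ]
3.041592653589793 [-0.24  0.14 -0.23  1.2   0.   -0.14]
[388.55736704 -29.65397993 455.89067531] [-3.28679637e-01  3.51485021e-04  1.47264701e+00]
case [(0.72, array([656.2, -71.9,   0.9]))]
case_gap [(0.94, array([609.5, -71.8,   2. ]))]
lid_hinge [(0.6, array([717.3, -77.3,  25.5]))]
lid_bar [(0.66, array([580.5, -61.8,  78.1]))]
disc_0 [(0.87, array([608.5,  62.9,  -2.7])), (0.69, array([ 645.7, -211.8,   -4. ])), (0.15, array([381.2, 372.1,   1.4]))]
top
cas
[... 505 characters left out ...]
9.6, -73.9,  -1.6]))]
case_gap [(0.6, array([609.6, -74.7,   3.2]))]
lid_hinge [(0.58, array([721. , -87.8,  29. ])), (0.21, array([ 686.5, -320.9,   -2.2]))]
lid_bar [(0.86, array([580.4, -64.9,  74.3]))]
disc_0 [(0.89, array([6.08e+02, 5.82e+01, 2.00e-01])), (0.7, array([ 6.419e+02, -2.126e+02, -6.000e-01])), (0.33, array([387.5, 366.6,   4.4]))]
lifter [(0.87, array([4.058e+02, 2.494e+02, 3.000e-01])), (0.37, array([724. , -83.9,  30.3]))]
lifter_nose [(0.55, array([385.8, 368.6,   5. ]))]
lifter_mid [(0.63, array([395.3, 292.9,   0.6]))]
rest_board [(0.92, array([409.5, 287.3,  -8.6]))]
7.3 [-2.41539425e-01  1.34999117e-01 -2.31483616e-01  1.20427295e+00
 -1.21866061e-05 -1.41575480e-01]
```

View pics/w1.png

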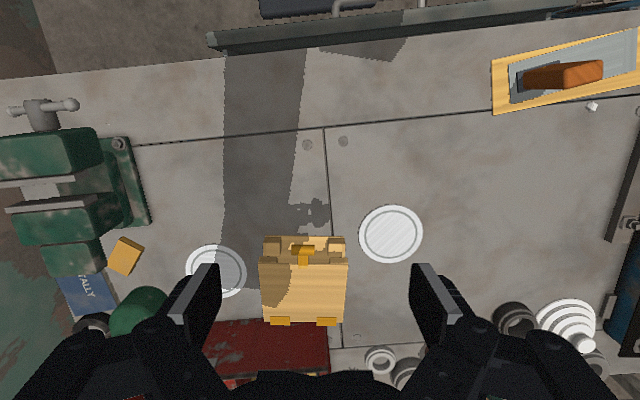

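```bash
cat >> h.py <<'E'
C=np.array([659.3,-74.2]); CY=-0.11
cx=np.array([np.cos(CY),np.sin(CY)])
H=C+64*cx
RL=np.hypot(148,13.5); A0=np.arctan2(13.5,148)
def bar(a,dz=-2): # TCP for lid angle a
    p=H-RL*np.cos(a+A0)*cx
    return [p[0],p[1],28+RL*np.sin(a+A0)+dz]
E
python3 - <<'E'
from h import *
o=down(np.pi+CY); a0=.25
b=bar(a0)
move_ptp([b[0],b[1],b[2]+70],o)
print(movel(b,threshold=8,max_speed=80), read_tcp_pos(),b)
grip(0.0,40); print("open",read_opening(),read_gripper_force(),read_contact_force())
for a in np.linspace(a0,1.6,11)[1:]:
    movel(bar(a),max_speed=80); print(round(a,2),np.round(read_contact_force(),1),round(read_opening(),3))
grip(1.0); print(read_contact_force())
b=np.array(bar(1.6)); movel(b+[0,0,60]); 
move_ptp([480,-60,330],o)
for c in ("wrist","scene","top"):
    pic,d=capture(c); cv2.imwrite(f"pics/o_{c}.png",pic)
    for n in ("case","case_gap","lid_hinge","lid_bar","disc_0"): print(c,n,find(c,n))
print(read_t())
E
```

```text
False [584.14091063 -65.94145445  76.1649485 ] [np.float64(583.7006086957817), np.float64(-65.85036288950528), np.float64(75.69610366276311)]
open 0.34360632952749576 40.57600021362305 [-0.94657959 -4.36087959  2.01082727]
0.38 [-0.6 -5.6 -0.8] 0.336
0.52 [ 0.4 -6.1 -0.2] 0.341
0.66 [-1.1 -6.7 -1.2] 0.34
0.79 [-2.2 -6.4 -0.8] 0.34
0.92 [-2.3 -6.  -0.1] 0.341
1.06 [-1.2 -5.6 -0.6] 0.339
1.2 [-1.8 -6.7  0.9] 0.338
1.33 [-2.2 -7.1  0.6] 0.342
1.46 [-1.4 -5.9  1.6] 0.343
1.6 [-0.9 -6.5  1.5] 0.341
[ 0.36792174 -0.97275811  0.29961078]
wrist case [(0.78, array([660.9, -74.1,  -1.2]))]
wrist case_gap [(0.6, array([610.8, -69.1,   6.8]))]
wrist lid_hinge [(0.8, array([720.9, -80.1,  25.6]))]
wrist lid_bar [(0.5, array([606.2,  63.4,   1.6]))]
wrist disc_0 [(0.88, array([ 645. , -213.3,   -1.6])), (0.6, array([ 6.089e+02,  6.540e+01, -5.000e-01]))]
scene case [(0.74, array([658.4, -72.7,   1. ]))]
scene case_gap [(0.86, array([611.5, -72.6,   4.1]))]
scene lid_hinge [(0.73, array([725.9, -84. ,  29.9]))]
scene lid_bar [(0.71, array([738. , -83.5, 170.2]))]
scene disc_0 [(0.81, array([ 641.3, -214.2,    2.2])), (0.75, array([604.3,  58. ,   2.3]))]
top case [(0.65, array([659.5, -76.9,  -2.6]))]
top case_gap [(0.62, array([607.9, -69.6,   6.7])), (0.49, array([734.6, -87.3, 174.4])), (0.15, array([608.2,  60.2,   2.9]))]
top lid_hinge [(0.65, array([723.7, -80.1,  30.7]))]
top lid_bar [(0.65, array([733.9, -85.7, 177. ]))]
top disc_0 [(0.9, array([ 6.406e+02, -2.118e+02, -1.000e-01])), (0.81, array([609.7,  60.7,   1.8]))]
16.875
```

```bash
python3 -c "
import cv2,numpy as np
a=cv2.imread('pics/o_wrist.png');b=cv2.imread('pics/o_scene.png')[150:350,200:500]
cv2.imwrite('pics/o.png',np.hstack([cv2.resize(a,(400,250)),cv2.resize(b,(375,250))]))"
```

```text
(no output)
```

View pics/o.png

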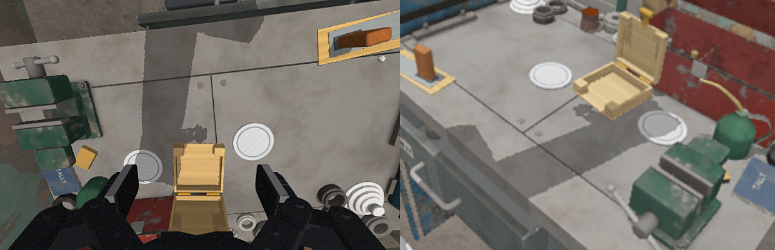

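Lid stands upright (wrist view: case at about (200,175) in the composite). Both discs are undisturbed. Next I'll take the lifter.

```bash
cat >> h.py <<'E'
HG=58.0; DX=0.0   # tool height above blade underside, tool offset ahead of lifter origin
def lp(x,y,z,yaw,tilt=0.0):
    """TCP pose for lifter origin at x,y,z, heading yaw, nose raised by tilt"""
    RLf=Rn.from_euler("zy",[yaw,-tilt])  # intrinsic below
    RLf=Rn.from_euler("ZY",[yaw,-tilt])
    p=np.array([x,y,z])+RLf.apply([DX,0,HG])
    r=RLf*Rn.from_euler("ZX",[np.pi,np.pi])
    return list(p),list(r.as_euler("xyz"))
E
python3 - <<'E'
from h import *
o=down(np.pi+CY)
move_ptp([380,130,270],down(np.pi+.8))
names=("lifter","lifter_nose","lifter_mid","rest_board")
for x,y,z in [(395,235,190),(400,225,240)]:
    move_ptp([x,y,z],down(np.pi+1.69)); 
    pic,d=capture("wrist"); 
    for n in names: print(n,find("wrist",n))
    m=camera_model("wrist")
    r=regions_of("wrist","lifter")
    if r:
        vs,us=np.nonzero(r[0]["pixels"]); P=np.array([pix2w("w",m,u,v,d[v,u]) for u,v in zip(us[::5],vs[::5]) if d[v,u]>0])
        t=P[P[:,2]>76]; print("grip top",len(t),t.mean(0), t.max(0)[2]); 
        if len(t)>20:
            (c,s,a)=cv2.minAreaRect(t[:,:2].astype(np.float32)); print(c,s,a)
            bl=P[(P[:,2]<20)&(P[:,2]>-5)]; print("blade z",np.median(bl[:,2])); print(cv2.minAreaRect(bl[:,:2].astype(np.float32)))
cv2.imwrite("pics/lw.png",pic); print(read_t(),read_qpos())
E
```

```text
lifter []
lifter_nose [(0.95, array([385.7, 373.2,   3.3]))]
lifter_mid [(0.56, array([400.9, 294.2,   1.5]))]
rest_board []
grip top 271 [405.225583   251.49702698  82.26243235] 85.42832398389447
(405.3157653808594, 253.01992797851562) (21.700422286987305, 39.11778259277344) 9.576681137084961
blade z 5.099272553889705
((398.28326416015625, 295.5466613769531), (51.84791946411133, 154.15521240234375), 9.81747817993164)
lifter [(0.79, array([404.6, 248.8,   1.4]))]
lifter_nose [(0.58, array([381.6, 370.2,   0.5]))]
lifter_mid [(0.86, array([393.3, 291.2,  -3. ]))]
rest_board []
grip top 178 [402.18192534 251.70614084  78.98705693] 80.96168608641449
(401.9513854980469, 252.6049041748047) (21.493026733398438, 37.89122772216797) 10.017842292785645
blade z 1.372268052697791
((394.7679138183594, 295.3459167480469), (51.0350227355957, 154.1304473876953), 9.456585884094238)
19.3583 [ 3.51507333e-01  1.65176808e-01 -4.31675331e-01  9.75761338e-01
 -7.13964136e-06 -1.33858434e+00]
```

View pics/lw.png

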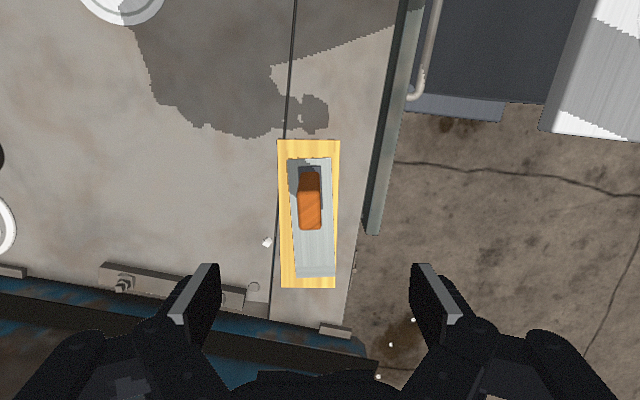

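```bash
cat >> h.py <<'E'
LX,LY,LYAW=403.5,253.0,1.74
E
python3 - <<'E'
from h import *
p,o=lp(LX,LY,3,LYAW)
move_ptp([p[0],p[1],p[2]+80],o)
print(movel(p,threshold=10,max_speed=100),read_tcp_pos(),p)
grip(0.0,90); print(read_opening(),read_gripper_force(),np.round(read_contact_force(),1))
movel([p[0],p[1],p[2]+60],max_speed=80); dwell(.3); print(np.round(read_contact_force(),2),read_tcp_pos())
# check scoop IK for both discs
for D,yaw in (((607.3,60.5),-.11),((643.7,-212.4),-.3)):
    for back,t in ((185,0),(80,0),(80,.3)):
        q,oo=lp(D[0]-back*np.cos(yaw),D[1]-back*np.sin(yaw),0,yaw,t); s=solve_ik(q,oo); print(np.round(q),None if s is None else np.round(s,2))
for t in (0,.3):
    q,oo=lp(*(C-68*cx),60,CY,t); s=solve_ik(q,oo); print(np.round(q),None if s is None else np.round(s,2))
print(read_t())
E
```

```text
False [404.15504071 253.20208225  61.70634507] [np.float64(403.5), np.float64(253.0), np.float64(61.0)]
0.2514838058862917 88.71375918388367 [-0.3 -0.6  3.9]
[ 0.14 -0.93 -2.02] [403.2798248  252.87964574 120.64076408]
[423.  81.  58.] [ 0.02  0.36 -0.74  0.48  0.    0.13]
[528.  69.  58.] [-0.01  0.5  -0.48  0.59  0.    0.1 ]
[511.  71.  55.] [ 0.02  0.36 -0.83  0.09 -0.04  0.12]
[ 467. -158.   58.] [-0.48  0.44 -0.58  0.55  0.   -0.18]
[ 567. -189.   58.] [-0.44  0.6  -0.29  0.68  0.   -0.14]
[ 551. -184.   55.] [-0.47  0.44 -0.68  0.16  0.05 -0.17]
[592. -67. 118.] [-0.24  0.52 -0.25  0.8   0.   -0.13]
[575. -65. 115.] [-0.26  0.33 -0.63  0.31  0.04 -0.15]
22.6083
```

```bash
cat >> h.py <<'E'
def lm(x,y,z,yaw,tilt=0.0,v=80,threshold=None):
    p,o=lp(x,y,z,yaw,tilt); return movel(p,rot=o,max_speed=v,threshold=threshold)
def discs():
    out=[]
    for c in ("top","scene"):
        capture(c); out.append(find(c,"disc_0"))
    return out
def approach(D,yaw,back=185):
    u=np.array([np.cos(yaw),np.sin(yaw)]); s=np.array(D)-back*u
    p,o=lp(s[0],s[1],60,yaw); move_ptp(p,o)
    lm(s[0],s[1],8,yaw,v=80)
    f=read_contact_force(); hit=lm(s[0],s[1],-3,yaw,v=12,threshold=3)
    z=read_tcp_pos()[2]-HG; print("bench at",z,hit,np.round(read_contact_force()-f,1),read_t()); return z
E
python3 - <<'E'
from h import *
print(discs())
approach((607.3,60.5),CY)
print(discs())
pic,_=capture("wrist"); cv2.imwrite("pics/s0.png",pic); print(find("wrist","lifter_nose"))
E
```

```text
[[(0.85, array([ 6.417e+02, -2.136e+02, -5.000e-01])), (0.67, array([611.5,  62.2,  -1. ]))], [(0.97, array([605.7,  60.5,  -2.4])), (0.91, array([ 643.1, -213. ,    1.1]))]]
bench at 0.3300471544452961 True [-1.7  0.7  6.9] 25.5833
[[(0.92, array([ 643.5, -212.8,    1.9])), (0.76, array([607.4,  61.4,  -0. ])), (0.61, array([720.4, -81. ,  31.8]))], [(0.84, array([607.1,  59.3,  -2.6])), (0.74, array([ 641.4, -213.6,    0.9]))]]
[(0.95, array([537.9,  71.9,  -3. ]))]
```

View pics/s0.png

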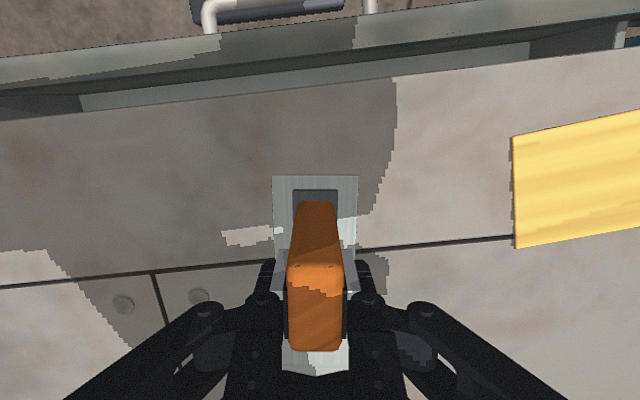

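The blade lies flat on the bench, centred in the wrist view at (315,330). Now I'll scoop.

```bash
cat >> h.py <<'E'
def scoop(D,yaw,z=0.0,end=76,v=50):
    u=np.array([np.cos(yaw),np.sin(yaw)]); 
    for b in np.linspace(150,end,3):
        s=np.array(D)-b*u; lm(s[0],s[1],z,yaw,v=v); print(round(b),np.round(read_contact_force(),1),np.round(read_tcp_pos(),1))
E
python3 - <<'E'
from h import *
scoop((607.3,60.5),CY)
print(discs())
pic,_=capture("scene"); cv2.imwrite("pics/s1.png",cv2.resize(pic[150:300,240:440],(800,600))); print(read_t())
E
```

```text
150 [-1.5 -0.9  4.7] [458.5  77.1  58.3]
113 [-1.2  0.3  5.1] [495.3  73.   58.3]
76 [-0.7  0.7  4.3] [532.1  68.9  58.4]
[[(0.69, array([ 642.9, -211.5,    2.1])), (0.64, array([684.3,  52.2,   1.2]))], [(0.95, array([684.2,  50.4,   1.4])), (0.74, array([ 643.1, -215.1,    0.8])), (0.54, array([534.9,  70.9,  -4.9])), (0.49, array([734.9, -84.6, 171.8]))]]
28.7833
```

View pics/s1.png

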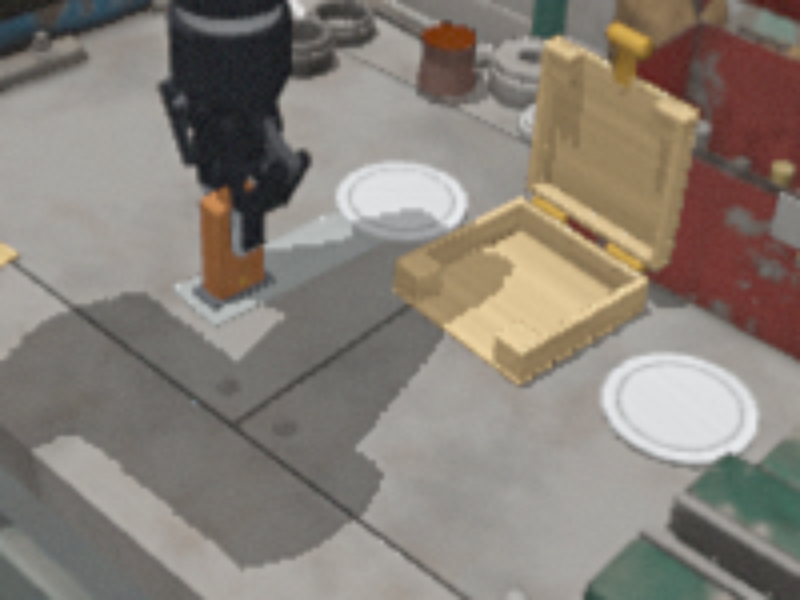

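The disc (now at crop (400,200)) was pushed ahead rather than scooped: the nose butts against its foot. I'll back off and measure the blade's true pitch by touching down with the nose tilted.

Run:
```python
from h import *
D=np.array((684.2,51.4)); u=cx; s=D-185*u
print(np.round(read_orientation(),4))
lm(*s,0.3,CY,v=80)
for t in (-0.03,0.03,0):
    lm(*s,8,CY,t,v=60); dwell(.2)
    f=np.array(read_contact_force()); T=np.array(read_wrist_torque())
    hit=lm(*s,-3,CY,t,v=8,threshold=2); 
    p=np.array(read_tcp_pos()); R=Rn.from_euler("xyz",read_orientation()); z=(p+R.apply([0,0,HG]))[2]
    print(t,hit,"origin z",round(z,2),np.round(read_contact_force()-f,1),np.round(read_wrist_torque()-T,2))
dwell(.2);print(np.round(read_contact_force(),1),np.round(read_wrist_torque()-T,2),read_t())
```

```text
[3.1413e+00 7.0000e-04 3.0316e+00]
-0.03 True origin z 3.1 [-1.4  0.9  5.2] [-0.15 -0.48 -0.06]
0.03 True origin z 1.28 [0.5 0.1 7. ] [-0.05  0.11  0.02]
0 True origin z 0.34 [0.  0.1 9.2] [0.04 0.   0.01]
[0.2 0.  6. ] [ 0.03 -0.06 -0.03] 33.4667
```

Run:
```python
from h import *
D=np.array((684.2,51.4)); u=cx
t=-0.014
s=D-180*u; lm(*s,5,CY,t,v=60); lm(*s,0.3,CY,t,v=30)
for b in (160,140,125,110):
    s=D-b*u; lm(*s,0.3,CY,t,v=30); print(b,np.round(read_contact_force(),1),np.round(read_wrist_torque(),2),np.round(read_tcp_pos(),1))
print(discs(),read_t())
pic,_=capture("scene"); cv2.imwrite("pics/s2.png",cv2.resize(pic[150:300,240:440],(600,450)))
```

```text
160 [-1.3 -0.6  4.6] [-0.05 -0.46  0.01] [526.7  68.9  58.8]
140 [-2.4  0.7  5.1] [-0.05 -0.4  -0.05] [546.4  66.8  58.8]
125 [-0.3  1.2  4.9] [-0.02 -0.49 -0.06] [561.4  65.1  58.8]
110 [-1.   0.5  5.2] [-0.02 -0.45 -0.05] [576.3  63.5  58.8]
[[(0.73, array([406.5, 293.8,  -1.5])), (0.63, array([692.5,  53.8,   3.7])), (0.6, array([ 642.5, -211.6,    1. ]))], [(0.56, array([ 641.3, -210.5,   -0.9])), (0.56, array([6.874e+02, 4.790e+01, 6.000e-01]))]] 37.2083
```

Now it works: the disc is about 115 mm ahead of the origin, so the blade is well under it. I'll push on and tilt.

Run:
```python
from h import *
D=np.array((684.2,51.4)); u=cx; t=-0.014
for b in (90,72):
    s=D-b*u; lm(*s,0.3,CY,t,v=30); print(b,np.round(read_contact_force(),1),np.round(read_tcp_pos(),1))
print(discs())
# raise the nose about the rear edge
for tt in (.1,.2,.3):
    lm(*s,36*np.sin(tt)+2,CY,tt,v=25)
dwell(.6); print(np.round(read_contact_force(),2))
lm(*s,80,CY,.3,v=50); dwell(.3); print(np.round(read_contact_force(),2),s)
print(discs(),find("scene","lifter"),read_t())
pic,_=capture("scene"); cv2.imwrite("pics/s2.png",cv2.resize(pic[130:300,240:440],(600,510)))
```

```text
90 [-2.3  0.2  6.8] [595.9  61.3  58.8]
72 [-2.1  1.2  6.9] [613.9  59.3  58.8]
[[(0.8, array([ 6.442e+02, -2.089e+02, -3.000e-01])), (0.41, array([ 603.2, -340. ,    1.6]))], [(0.83, array([ 642.4, -210.5,   -2.2])), (0.7, array([728.2,  47.6,  -0.8])), (0.42, array([ 6.495e+02,  5.300e+01, -1.000e-01]))]]
[-0.24  0.14 -3.45]
[-0.85 -1.24 -3.17] [612.63516095  59.30403766]
[[(0.84, array([ 6.437e+02, -2.107e+02, -6.000e-01])), (0.57, array([672.4,  57.1,  99.5]))], [(0.79, array([ 642. , -210.3,    1.3])), (0.68, array([673.1,  53.5,  98.2]))]] [(0.81, array([614.2,  61.9,  77.3]))] 42.95
```

View pics/s2.png

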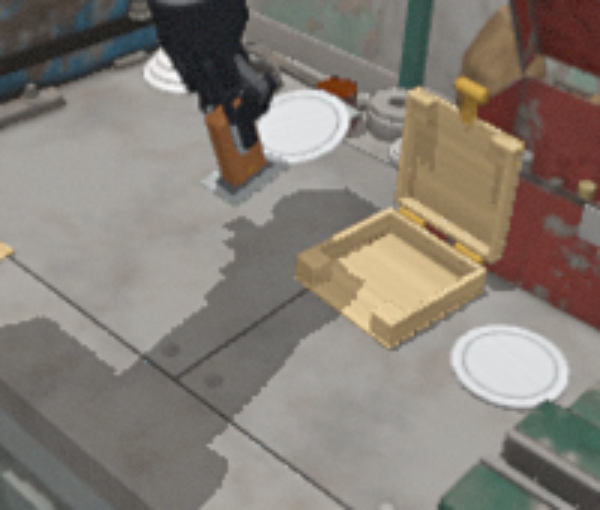

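The disc has slid back against the grip (crop (305,125)). I'll carry it over the case.

```bash
cat >> h.py <<'E'
def over(back=110,z=80,t=.3):
    g=C-back*cx; lm(*g,z,CY,t,v=70)
def ondisc():
    for c in ("top","scene"):
        capture(c)
        for sc,p in find(c,"disc_0"):
            if p[2]>25:
                d=p[:2]-C; print(c,sc,p,"case frame",np.round([d@cx,d@[-cx[1],cx[0]]],1))
E
python3 - <<'E'
from h import *
lm(565,64.5,80,CY,.3,v=50)
over(); 
g=C-70*cx; lm(*g,75,CY,.3,v=50); lm(*g,50,CY,.05,v=30); dwell(.3)
ondisc(); print(read_t(),np.round(read_contact_force(),1))
pic,_=capture("scene"); a=pic[130:300,240:440]; pic,_=capture("top"); b=pic[130:215,290:390]
cv2.imwrite("pics/c1.png",np.hstack([cv2.resize(a,(400,340)),cv2.resize(b,(400,340))]))
E
```

```text
scene 0.9 [653.6 -70.5  51.9] case frame [-6.1  3.1]
48.575 [-0.3 -0.8 -4.6]
```

View pics/c1.png

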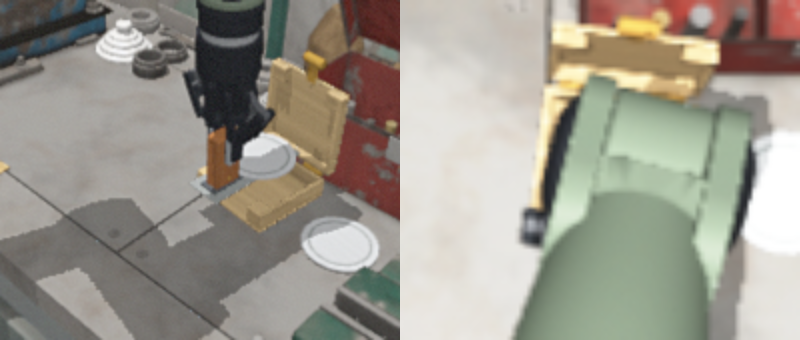

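```bash
cat >> h.py <<'E'
cy=np.array([-cx[1],cx[0]])
def lower(back,lat,floor):
    g=C-back*cx+lat*cy
    lm(*g,45,CY,.04,v=30)
    for z in (floor+14,floor-2.5):
        hit=lm(*g,z,CY,.0,v=15 if z<floor else 30,threshold=3)
        zz=read_tcp_pos()[2]-HG; print(z,hit,"z",round(zz,2),np.round(read_contact_force(),1))
        if hit: break
    return g,zz
E
python3 - <<'E'
from h import *
g,z=lower(68,-1.5,4)
print(read_t())
E
```

```text
18 False z 18.18 [ 0.1  0.5 -2.6]
1.5 True z 4.37 [ 0.7 -0.1  5.6]
50.9167
```

```bash
cat >> h.py <<'E'
def drawout(z,lat=0,back0=68):
    for b in (100,140,195):
        g=C-b*cx+lat*cy; lm(*g,z,CY,0.0,v=60); print(b,np.round(read_contact_force(),1))
    lm(*g,60,CY,0,v=80)
E
python3 - <<'E'
from h import *
drawout(4.6,-1.5)
pic,_=capture("scene"); a=pic[130:300,240:440]; print(find("scene","disc_0"),find("scene","matchbox"),find("scene","oil_can"));pic,_=capture("top"); b=pic[130:215,290:390]; print(find("top","disc_0"))
cv2.imwrite("pics/c2.png",np.hstack([cv2.resize(a,(400,340)),cv2.resize(b,(400,340))]));print(read_t())
E
```

```text
100 [-1.8  0.1  0.8]
140 [-0.7 -0.5 -3.2]
195 [ 0.3 -0.3 -1.6]
[(0.84, array([ 642.5, -211.9,    1.3])), (0.69, array([651.6, -77.9,   1.8]))] [(0.4, array([ 603.4, -348. ,   -2.9]))] []
[(0.9, array([651.5, -73.7,   4.8])), (0.79, array([ 6.418e+02, -2.127e+02,  2.000e-01]))]
54.6
```

View pics/c2.png

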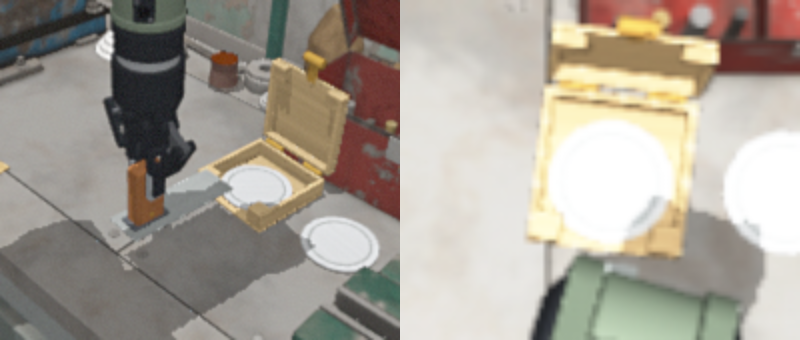

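The first disc lies flat in the case against the posts. Now the second one.

Run:
```python
from h import *
yaw=-.35; u=np.array([np.cos(yaw),np.sin(yaw)]); D=np.array((642.3,-212.3)); t=-.014
s=D-190*u
p,o=lp(*s,60,yaw); move_ptp(p,o)
r=discs(); print(r)
lm(*s,5,yaw,t,v=80); lm(*s,.3,yaw,t,v=30); print(np.round(read_contact_force(),1))
for b in (160,130,110,90,70):
    s=D-b*u; lm(*s,.3,yaw,t,v=30); print(b,np.round(read_contact_force(),1))
print(discs(),read_tcp_pos(),read_t())
```

```text
[[(0.95, array([653.6, -74.5,   3.8])), (0.6, array([ 576.7, -188.2,   60. ])), (0.57, array([ 643.3, -212.4,    1.5]))], [(0.9, array([651.1, -74.8,   4.4])), (0.58, array([ 645.1, -216.2,   -2.2]))]]
[-0.4 -0.9  2.3]
160 [-1.7  1.1  6.2]
130 [-2.2  1.7  5.7]
110 [-1.4  0.8  5.4]
90 [-1.1  1.2  6.5]
70 [-1.8  0.3  4.2]
[[(0.65, array([ 689.3, -226.8,    1.4])), (0.6, array([653.9, -76. ,   4.1])), (0.49, array([734.4, -87.4, 176.7]))], [(0.84, array([655. , -76.9,   3.5])), (0.69, array([ 689.3, -226.8,    4.6]))]] [ 577.74035482 -188.7561002    58.93059182] 61.3583
```

Run:
```python
from h import *
yaw=-.35; u=np.array([np.cos(yaw),np.sin(yaw)]); D=np.array((642.3,-212.3)); t=-.014
for b in (58,):
    s=D-b*u; lm(*s,.3,yaw,t,v=20); print(b,np.round(read_contact_force(),1))
r=discs(); print(r)
for q in r:
    for sc,p in q:
        if p[1]<-150: print("ahead",(p[:2]-s)@u,(p[:2]-s)@[-u[1],u[0]])
pic,_=capture("scene"); a=pic[150:300,320:520]; pic,_=capture("top"); b=pic[120:230,350:480]
cv2.imwrite("pics/d1.png",np.hstack([cv2.resize(a,(400,300)),cv2.resize(b,(400,338))[:300]]));print(read_t())
```

```text
58 [-2.5  0.1  5.3]
[[(0.77, array([652.5, -72.3,   4.4])), (0.7, array([ 690. , -229.7,    1.2])), (0.44, array([661.6, -77. ,  -3.5]))], [(0.93, array([ 690.7, -229. ,    2.7])), (0.6, array([650.9, -74.9,   3.4]))]]
ahead 108.77450025254487 0.011140212080673827
ahead 109.19203268631928 0.9087295762926559
62.4083
```

View pics/d1.png

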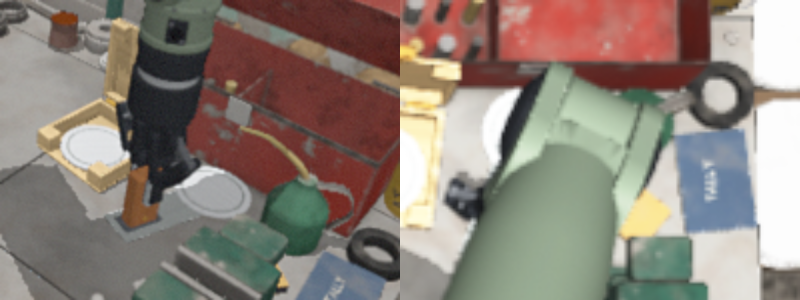

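Run:
```python
from h import *
yaw=-.35; u=np.array([np.cos(yaw),np.sin(yaw)]); D=np.array((642.3,-212.3)); t=-.014
s=D-40*u; lm(*s,.3,yaw,t,v=20); print(np.round(read_contact_force(),1))
for i,tt in enumerate((.1,.2,.3)):
    g=s-10*(i+1)*u*0; lm(*g,36*np.sin(tt)+2,yaw,tt,v=20)
dwell(.6); print(np.round(read_contact_force(),2))
g=s-70*u; lm(*g,25,yaw,.3,v=50); lm(*g,80,yaw,.3,v=50); dwell(.2); print(np.round(read_contact_force(),2))
for c in ("top","scene"):
    capture(c)
    for sc,p in find(c,"disc_0"): print(c,sc,p,(p[:2]-g)@u,(p[:2]-g)@[-u[1],u[0]])
print(read_t())
```

```text
[-3.   0.9  6.1]
[-0.16 -0.75 -3.42]
[-0.31  0.25 -3.75]
top 0.86 [ 592.7 -198.4  100.4] 58.6408339191393 -3.950450541211793
top 0.62 [655.8 -74.2   3. ] 75.32734441384177 134.35649204487163
top 0.32 [402.4 292.4   0.5] -288.41603723485247 391.8402241655093
scene 0.83 [ 594.1 -202.1  101.4] 61.22467760471077 -6.946072648309461
scene 0.58 [648.4 -77.3   3.4] 69.43896954188308 128.9069928598744
68.7667
```

Run:
```python
from h import *
over(115); g=C-70*cx+4*cy; lm(*g,75,CY,.3,v=50); lm(*g,50,CY,.05,v=30); dwell(.3)
for _ in range(2): ondisc()
m=camera_model("wrist"); capture("wrist")
for sc,p in find("wrist","disc_0"): d=p[:2]-C; print("w",sc,p,d@cx,d@cy)
print(read_t(),np.round(read_contact_force(),1))
pic,_=capture("scene"); cv2.imwrite("pics/d2.png",cv2.resize(pic[150:270,300:460],(640,480)))
```

```text
top 0.25 [721.8 -83.1  30.8] case frame [63.1 -2. ]
scene 0.96 [649.8 -75.8  54.8] case frame [-9.3 -2.6]
scene 0.81 [650.7 -73.5  53.7] case frame [-8.6 -0.2]
73.3667 [-0.3 -0.2 -2.4]
```

View pics/d2.png

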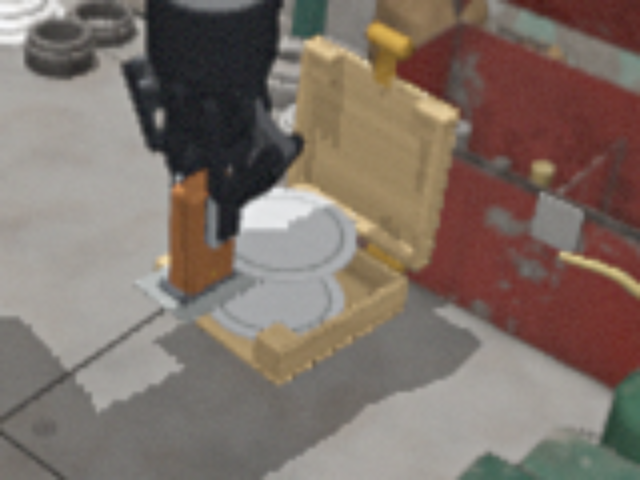

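Run:
```python
from h import *
g=C-65*cx+5*cy; lm(*g,48,CY,.05,v=30)
g,z=lower(65,5,10)
capture("scene"); print(find("scene","disc_0"),read_t())
pic,_=capture("scene"); cv2.imwrite("pics/d3.png",cv2.resize(pic[150:270,300:460],(640,480)))
```

```text
24 False z 24.01 [-0.3 -0.7 -3.7]
7.5 True z 10.29 [-0.1  0.1  5.2]
[(0.69, array([657.9, -73. ,  -2. ])), (0.66, array([657.2, -75.9,  13. ])), (0.45, array([405.8, 288.4,  -4. ])), (0.28, array([634.1, -68. ,   8.8]))] 75.8
```

View pics/d3.png

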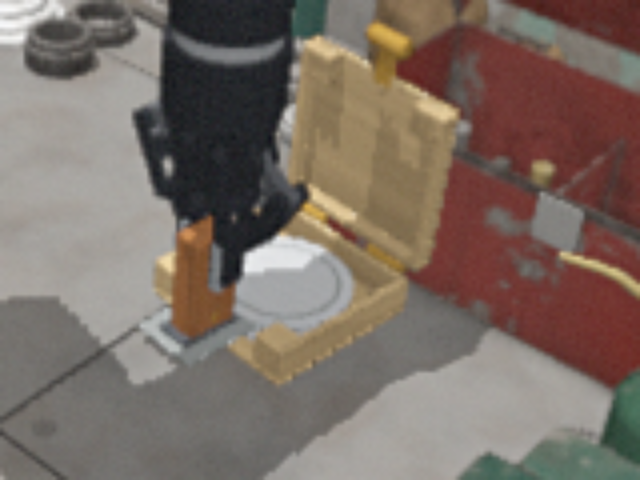

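Run:
```python
from h import *
drawout(10.6,5)
capture("scene"); print(find("scene","disc_0")); capture("top"); print(find("top","disc_0"))
p,o=lp(380,120,90,.8); move_ptp(p,o)
p,o=lp(LX,LY,60,LYAW); move_ptp(p,o)
lm(LX,LY,8,LYAW,v=60); print(lm(LX,LY,0,LYAW,v=12,threshold=3),read_tcp_pos()[2]-HG)
grip(1.0); dwell(.2); movel([p[0],p[1],170],max_speed=120)
capture("wrist"); m=camera_model("wrist")
for n in ("lifter","lifter_nose","lifter_mid","rest_board"): print(n,find("wrist",n))
move_ptp([380,120,270],down(np.pi+.8))
move_ptp([470,-60,330],down(np.pi+CY))
pic,_=capture("wrist"); b=pic
for n in ("disc_0","lid_bar","lifter_mid","lifter","rest_board"): print(n,find("wrist",n))
pic,_=capture("scene"); a=pic[150:270,300:460]
print("lid_bar",find("scene","lid_bar"),find("scene","disc_0"),find("scene","lifter_mid"),find("scene","matchbox"),find("scene","oil_can"))
cv2.imwrite("pics/e1.png",np.hstack([cv2.resize(a,(400,300)),cv2.resize(b,(400,300))])); print(read_t())
```

```text
100 [-0.   0.2 -0.9]
140 [ 0.3 -0.4 -3.1]
195 [-0.8 -0.5 -1.1]
[(0.83, array([651.9, -74.1,  13. ])), (0.61, array([650.5, -75.3,   3.5]))]
[(0.91, array([650.6, -73.4,  11.1]))]
True 3.358996277939198
lifter []
lifter_nose [(0.75, array([382.4, 374.7,   2.2]))]
lifter_mid [(0.83, array([393.6, 293. ,  -0.9]))]
rest_board []
disc_0 [(0.58, array([657.3, -71.2,  13.1]))]
lid_bar []
lifter_mid [(0.75, array([396.4, 295.6,   1.3]))]
lifter [(0.62, array([405.9, 254.4,   5.2]))]
rest_board []
lid_bar [(0.9, array([735.1, -82. , 172.2]))] [(0.69, array([653.6, -71.7,  10.4])), (0.6, array([649.3, -75.9,   5.1]))] [(0.84, array([3.974e+02, 2.950e+02, 3.000e-01]))] [(0.39, array([ 603.9, -343. ,   -2.1]))] [(0.75, array([ 6.862e+02, -3.205e+02,  6.000e-01])), (0.55, array([ 602.9, -345.6,   -5.7]))]
86.6667
```

View pics/e1.png

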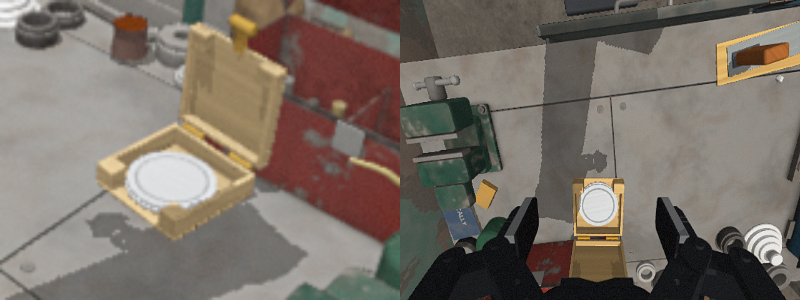

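Both discs are stacked in the case, and the lifter is on its board. Closing the lid.

Run:
```python
from h import *
o=down(np.pi+CY); b=np.array(bar(1.6))
move_ptp(list(b+[-60,0,90]),o); movel(list(b+[0,0,60]))
print(movel(list(b),threshold=8,max_speed=80)); grip(0.0,40); print(read_opening())
for a in list(np.linspace(1.6,.1,12)[1:])+[.04]:
    movel(bar(a),max_speed=80); print(round(a,2),np.round(read_contact_force(),1))
print(movel(bar(-.03),max_speed=15,threshold=12),np.round(read_contact_force(),1),read_tcp_pos(),bar(0))
grip(1.0); p=np.array(read_tcp_pos()); movel(list(p+[0,0,80])); move_ptp([450,-50,330],o)
for c in ("wrist","scene","top"):
    pic,_=capture(c); cv2.imwrite(f"pics/f_{c}.png",pic); print(c,find(c,"lid_bar"),find(c,"disc_0"),find(c,"matchbox"))
a=cv2.imread("pics/f_scene.png")[150:270,300:460]; b=cv2.imread("pics/f_wrist.png")
cv2.imwrite("pics/f.png",np.hstack([cv2.resize(a,(400,300)),cv2.resize(b,(400,300))])); print(read_t())
```

```text
False
0.33917228781153186
1.46 [-0.9 -5.4  0.7]
1.33 [ 0.8 -5.9  0.2]
1.19 [-0.6 -4.8  0.7]
1.05 [-0.8 -5.8  0.6]
0.92 [-1.2 -5.   1.7]
0.78 [-1.1 -5.1  0.5]
0.65 [-0.9 -5.3 -0.3]
0.51 [-0.4 -5.3 -0.7]
0.37 [-0.1 -5.3 -0.3]
0.24 [-0.6 -4.3 -0.1]
0.1 [ 0.3 -5.8  0.3]
0.04 [ 0.2 -5.5  0.3]
True [-2.2 -1.2  6.1] [576.17418737 -65.8761744   40.27174726] [np.float64(575.8076877716375), np.float64(-64.97862272967731), np.float64(39.5)]
wrist [(0.93, array([576.2, -58.5,  41.6]))] [(0.32, array([658.9, -72.5,  -0.9]))] [(0.61, array([ 600.1, -348.2,   -1.6]))]
scene [(0.58, array([577.3, -64.9,  37.3]))] [(0.61, array([393.8, 293.3,   2.4])), (0.4, array([651.1, -78. ,  10.8]))] [(0.52, array([ 601.8, -346.4,   -3. ]))]
top [(0.59, array([574.8, -64.9,  38.8]))] [] []
97.5833
```

View pics/f.png

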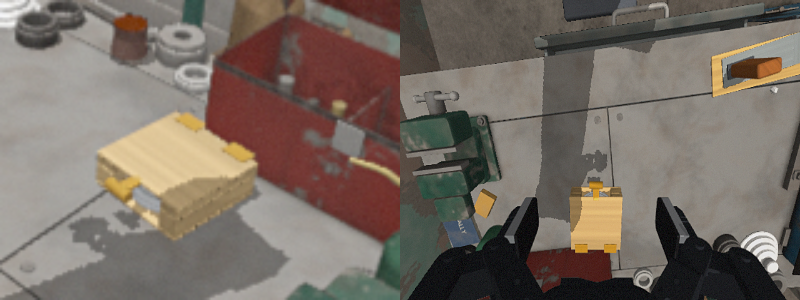

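The halves meet: contact was felt at the shut height and the seam is closed in the crop at (190,185). The lifter, can and matchbox are in place.

```bash
python3 -c "
from bench import *
print(sign_off())"
```

```text
the job is handed in; nothing more can be done
None
```

The job is handed in, with no verdict returned: both discs found on the bench are stacked flat in the case, the lifter is back on its board, the case is shut, and the oil can and matchbox were left where they were, after about 98 s of robot time.

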